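# Ballast the table easel, flip its kickstand and hold the frame upright

## Task

Set up the table easel: thread the wide steel ring and then the narrow one onto its ballast post, each fully home and flat, then flip the kickstand on the frame's left side over its centre and fully down behind the frame. Last, take the frame by its round top bar, bring it upright and hold it there, for it tips forward when let go: finish while still gripping the bar. Leave the other things on the table alone.

Things in the scene. Friction and masses are not known exactly. Their poses are not given: they have to be found in the camera images.
- easel: small wooden table easel, fixed to the table: base board 18 mm thick, spanning x -100 to +90 mm and y -170 to +170 mm from this origin (at table level); x points to the rear (away from the robot), y to its left. The tilting frame stands at y = +40 mm between two wooden cheeks 88 mm high, the ballast post at y = -120 mm
- post_foot (a point): centre of the foot of the steel ballast post, on the base board's top face (18 mm above the table). The post is upright, 16 mm in diameter, 52 mm tall with a tapered tip. Axes as the easel's
- wide_centre (a point): centre of the wide steel ring, lying flat and loose on the table: outside 60 mm, hole 24 mm, 18 mm high (this point 9 mm above its underside), 0.2 to 0.45 kg; its z is the hole's axis
- narrow_centre (a point): centre of the narrow steel ring, lying flat and loose on the table: outside 44 mm, hole 24 mm, 22 mm high (this point 11 mm above its underside), 0.13 to 0.25 kg; its z is the hole's axis
- frame: the easel's tilting frame, 114 mm wide, 0.6 kg, with a pale panel. Origin on its hinge axis (its y), 45 mm above the table; its z runs up the frame. Free hinge: leans 0.5 rad forward (to the robot) on stop pins at the start, 2 N at the bar lifts it; let go, it tips forward even from upright. With the kickstand down the toe meets the board at upright and blocks tipping back
- bar (a point): middle of the frame's round wooden top bar, 16 mm thick, 86 mm free length along the frame's y, 180 mm from the hinge axis; 27 mm free below it. Round, so it can turn between fingers as the frame swings
- leg (a joint): angle of the kickstand on the frame's left side, rad: 0 = folded up along the upright, 2.58 = fully down behind the frame (its stop), growing as it swings up, to the rear and down. A spring pushes it away from its centre at 1.29: back to folded before that, on to the stop after it (at most about 1 N at the toe)
- leg_hinge (a point): point on the kickstand's pivot axis, level sideways with the toe peg's point; the axis is the frame's y. 90 mm from the frame's hinge axis along the frame's z
- toe (a point): point on the round steel toe peg at the kickstand's free end, 130 mm from its pivot axis: peg 12 mm thick, lying along the frame's y, sticking out 35 mm to the left of the 8 mm thick flat leg; this point is 18 mm out from the leg's outer face and 17 mm from the peg's tip
- water_jar: open clear plastic water jar, 86x82x95 mm, origin at its underside; bystander
- brush_tin: short tin can, 76 mm across, 58 mm high, origin at its underside; bystander
- masking_tape: roll of masking tape lying flat, 96 mm across, 25 mm high, origin at its underside; bystander
- chalk_jar: small lidded jar, 53 mm across, 66 mm high, origin at its underside; bystander
- marker_wide: thick marker pen, 150 mm long, 23 mm thick, origin at its underside; bystander
- eraser: eraser, 22x45x13 mm, origin at its underside; bystander
- tube_a: paint tube, 43x146x29 mm, origin at its underside; bystander
Mind the look-alikes: they are no part of the job. What is shaped like the part that bears wide_centre but brown is not meant.

How it is judged:
On the way, in this order (a step that is already met when the one before it is completed fails the run):
1. the wide ring is down on the ballast post, flat on the base board (horizontal distance between wide_centre and post_foot below 0.007 m and angle between wide_centre's own z axis and vertical below 0.08 rad and z of wide_centre in the frame of post_foot between 0.006 and 0.012 m), for 0.2 s.
2. the narrow ring is down on the post, flat on the wide ring (all of step 1 and horizontal distance between narrow_centre and post_foot below 0.007 m and angle between narrow_centre's own z axis and vertical below 0.08 rad and z of narrow_centre in the frame of post_foot between 0.026 and 0.032 m), for 0.2 s.
3. the kickstand is flipped over centre and fully down (value of joint leg above 2.4 rad), for 0.2 s.
At the end, for the whole second after the job is handed in: wide ring flat on the base board and narrow ring flat on it, both round the post (heights within 3 mm); kickstand down (leg above 2.4 rad); frame within 0.08 rad of upright and still, the fingers gripping it at the top bar with over 2 N (all of step 2 and value of joint leg above 2.4 rad and angle between frame's own z axis and vertical below 0.08 rad and angular speed of frame below 0.1 rad/s and contact force between the fingers and frame above 2 N and distance between the grasp point and bar below 0.055 m); the arm keeps its last pose, push and grip.
It fails at once if a bystander is moved more than 30 mm (distance of any of water_jar, brush_tin, masking_tape, chalk_jar, marker_wide, eraser, tube_a from where it was at the start of the episode above 0.03 m).
It also fails if it takes over 72 s, if anything falls off the work surface, if the arm or the gripper's body presses on something with over 40 N, if the wrist force passes 120 N, or if a joint passes its speed limit or range.

## Robot

A 6-joint arm with a two-finger parallel gripper is mounted at the origin on the work surface; the furniture and walls round the work are solid. World frame = base frame: x ahead of the robot, y to its left, z up, the work surface at z = 0. Lengths are in m, angles in rad, forces in N, time in s.
With the tool pointing down it reaches from about 0.225 to 0.875 m from the base axis. Payload 3.4 kg.
Tool frame: the origin (TCP) lies on the centre line of the jaws, within the pads' length; the fingertips stand 17 mm ahead of it and the grasp point (between the pads) lies 2 mm behind it; z points along the fingers, y is the line along which they close (so a half turn about z gives the same grasp; the last joint's range is limited). The gripper opens to 85 mm and grips with 20 to 120 N. Pads are 22 mm wide; open, the fingers measure 114 mm over their backs; the gripper's body (76 mm by 85 mm) begins 54 mm behind the grasp point. The pads swing forward as they close: fully open they stand 13 mm farther back than shut.
Start: joints at [1.112, 0.276, 1.505, -0, 1.361, -0.121], TCP at [0.191, 0.543, 0.248] pointing down, gripper open.
Joint ranges: [-2.89, 2.89], [-0.75, 2.08], [0.22, 2.7], [-1.18, 4.32], [0.11, 2.71], [-2.7, 2.7]. Speed limits (rad/s): [2.57, 2.57, 3.14, 3.14, 3.14, 3.14].

## Interface

Orientations are given as a unit quaternion [w, x, y, z].
In Python, from rig import manip gives the robot as it stands.
- The arm moves only by the tool move_arm, never from a script. Its argument "steps" is one flat list of numbers, 7 for each row, row after row: the turn, a rotation vector about the world's x, y, z normalised to -1 to 1, where 1 is 360 degrees, then the shift along the world's x, y, z normalised to -1 to 1, where 1 is 1 m, then the opening, from -1 (shut) to 1 (fully open). A call has exactly 10 rows; each row is the pose to reach, as a shift and turn from the pose commanded when the call began, turning the shorter way round; what a row does not reach only later rows make up. A row lasts 1/10 s, in which the tool goes at most 50 mm and 8.59 degrees, less where a joint would pass 70% of its speed; a pose out of reach is approached as far as the arm can. A call with a number of a shift or a turn outside -1 to 1 is refused whole. A call with a gripper value outside its range is refused whole. The fingers move at their own pace and stop on an object; "squeeze" is the grip in N (left out, the last holds). Time passes only in rows, so rows that repeat a pose let the fingers close, or fill a call up. It gives the time, the measured TCP pose, the force, the opening and the grip force at its end, in the units of the state.
- manip.get_state(): the state, without advancing time (a new reading comes with each control period).
- manip.get_image(name): name is "scene" or "side" or "wrist"; returns a dict with "pixels" (420x560x3 uint8, blue, green, red), "fx", "fy", "cx", "cy" (pixels), "R" (3x3) and "t" (3): a world point X has camera coordinates R X + t. Camera axes: x right, y down, z forward; pixel columns grow to the right and rows downward; lengths in m; the calibration is good to about 2 mm. A picture is of the moment at which its call begins. There is no depth.
- manip.sign_off(): hands the job in; it is judged then, once.
The state is a dict: "clock": time; "qpos": joint angles; "qd": joint speeds; "effort": joint torques, N m; "position": TCP position; "ee_rot": TCP orientation; "contact_force": force on the tool from outside, world axes, zero at the start; "moment": the same for the moment, N m; "width": finger opening in m; "gripper_force": force on a finger pad.
Only numpy, scipy, OpenCV 4.12 (cv2) and the standard library are available. Lean on these libraries where they do the work, as an engineer would, in place of code of your own. Each camera call takes 0.05 s, during which the arm holds its last target. There are 200 camera calls.

## Working session

There is one attempt and no reset: what is moved stays moved. The work goes in short steps, Python scripts to look and compute and a tool call to move; the robot and the scene stay as the last step left them, time stands still between calls to the robot, and variables do not carry over. Pictures are saved under pics/ and viewed, at most 10 in all, crops included, and the job is handed in when it is done.

Besides the shell and the picture viewer there is one more tool, called after ">>>" by a JSON object that holds its "fn" and its "kwargs", one argument or row to a line. move_arm: Moves the arm, as the interface text tells. Scaled input: -1 to 1 covers 1 m each way for a shift and 360 degrees each way for a turn. Its arguments: {"type":"object","properties":{"steps":{"type":"array"},"squeeze":{"type":"number"}},"required":["steps"]}

```bash
mkdir -p pics; ls
cat > h.py <<'E'
import numpy as np, cv2
from rig import manip
def ray(im,u,v):
    d=np.array([(u-im['cx'])/im['fx'],(v-im['cy'])/im['fy'],1.0]); R=np.array(im['R']);t=np.array(im['t'])
    return -R.T@t, R.T@d
def onz(im,u,v,z):
    o,d=ray(im,u,v); return o+d*(z-o[2])/d[2]
def proj(im,X):
    c=np.array(im['R'])@np.array(X)+np.array(im['t']); return im['fx']*c[0]/c[2]+im['cx'],im['fy']*c[1]/c[2]+im['cy']
def tri(i1,p1,i2,p2):
    o1,d1=ray(i1,*p1);o2,d2=ray(i2,*p2)
    s=np.linalg.lstsq(np.c_[d1,-d2],o2-o1,rcond=None)[0]
    a,b=o1+d1*s[0],o2+d2*s[1]; return (a+b)/2,np.linalg.norm(a-b)
E
python3 - <<'E'
from h import *
import pickle
ims={n:manip.get_image(n) for n in("scene","side")}
pickle.dump(ims,open('ims.pkl','wb'))
for n,i in ims.items():
    cv2.imwrite(f'pics/{n}0.png',cv2.resize(i['pixels'],(800,600))); print(n,i['fx'],-np.array(i['R']).T@i['t'],np.array(i['R'])[2])
print(manip.get_state())
E
```

```text
pics
scene 509.9411568014095 [-0.68525318  0.78202196  1.10632112] [ 0.67470369 -0.51182995 -0.53179417]
side 493.4938082104195 [ 0.16338352 -1.45466288  0.87647869] [ 0.22382469  0.85774607 -0.46278957]
{'clock': 0.1, 'qpos': array([ 1.11199774e+00,  2.76543575e-01,  1.50596799e+00, -2.06713965e-05,
        1.36071557e+00, -1.20987396e-01]), 'qd': array([ 5.69790567e-04, -2.46530277e-03, -5.00941197e-03, -7.22463527e-05,
        7.27378301e-04,  1.06051508e-03]), 'effort': array([ 3.23886627e-03, -4.17698979e+01, -2.46404582e+01, -7.36100537e-05,
        5.82672888e-03,  1.14568928e-05]), 'position': array([0.19038188, 0.54211365, 0.24753481]), 'ee_rot': array([-2.23922205e-04,  1.68101429e-01,  9.85769365e-01, -7.86027201e-04]), 'contact_force': array([ 7.21690225e-01, -1.85101096e-01, -5.69989886e-04]), 'moment': array([0.00366073, 0.05516664, 0.00409697]), 'gripper_force': 0.0, 'width': 0.085411497727522}
```

View pics/scene0.png

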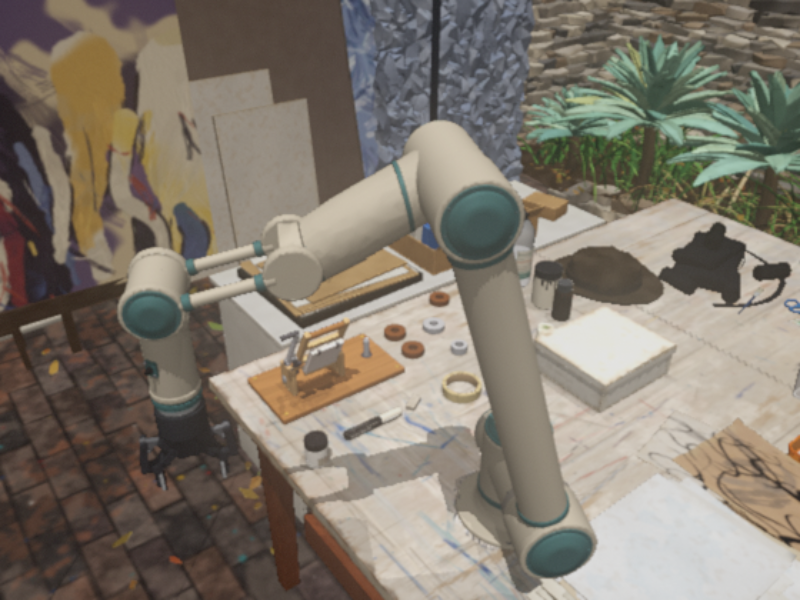

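View pics/side0.png

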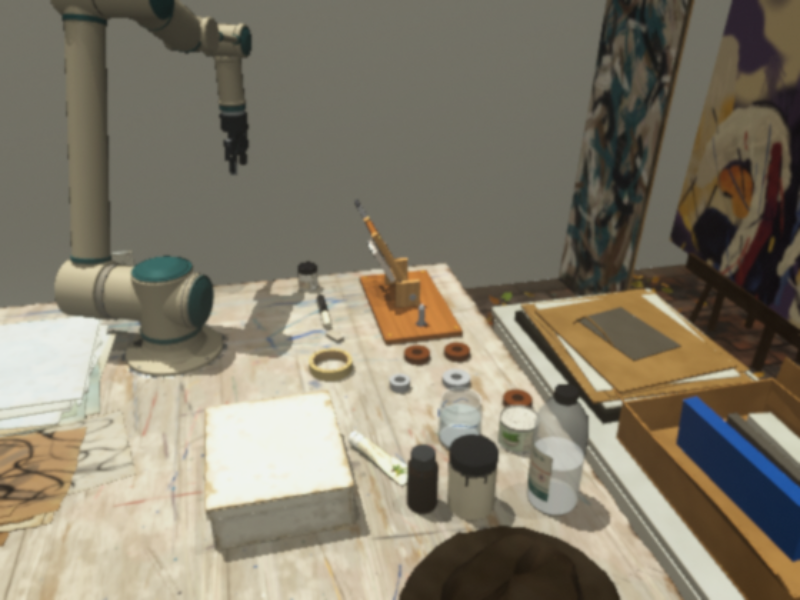

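Scene view (800x600 pixels): steel wide ring at (433,326), steel narrow ring at (459,347). The brown rings at (395,332), (412,349) and (439,298) are look-alikes. In the side view the steel rings are at (457,379) and (400,382). I'll confirm this in a crop and measure.

Run:
```python
from h import *
import pickle
ims=pickle.load(open('ims.pkl','rb'))
s,d=ims['scene'],ims['side']
a=cv2.resize(s['pixels'][195:300,165:345],(800,467)[:2] if 0 else (514,300),interpolation=cv2.INTER_CUBIC)
b=cv2.resize(d['pixels'][130:290,235:375],(400,457),interpolation=cv2.INTER_CUBIC)
a=cv2.resize(s['pixels'][210:300,165:345],(400,200),interpolation=cv2.INTER_CUBIC)
a=cv2.resize(a,(400,200)); 
top=cv2.resize(s['pixels'][205:300,165:345],(800,422),interpolation=cv2.INTER_CUBIC); 
c=np.zeros((600,800,3),np.uint8)
x=cv2.resize(s['pixels'][200:300,165:345],(480,267),interpolation=cv2.INTER_CUBIC)
c[:267,:480]=x
y=cv2.resize(d['pixels'][135:280,240:360],(480,580),interpolation=cv2.INTER_CUBIC)
c[:580,480:]=y[:,:320]
z=cv2.resize(s['pixels'][220:260,265:345],(480,240),interpolation=cv2.INTER_CUBIC)
c[280:520,:480]=z
cv2.imwrite('pics/crop1.png',c)
k=.7
print('wide',onz(s,433*k,325*k,.014),onz(d,457*k,378*k,.014))
print('narrow',onz(s,459*k,346*k,.018),onz(d,400*k,380*k,.018))
# board mask
for n,im in ims.items():
    hsv=cv2.cvtColor(im['pixels'],cv2.COLOR_BGR2HSV)
    m=cv2.inRange(hsv,(8,140,90),(18,255,255))
    nn,l,st,ce=cv2.connectedComponentsWithStats(m)
    for i in range(1,nn):
        if st[i,4]>150: print(n,i,st[i],ce[i])
```

```text
wide [ 0.58082939 -0.2761642   0.014     ] [ 0.5859696  -0.27898001  0.014     ]
narrow [ 0.45957805 -0.2648593   0.018     ] [ 0.4646828  -0.26336577  0.018     ]
scene 50 [214 360  53  60 376] [239.59840426 390.30585106]
side 7 [504 120  20  33 235] [512.99574468 137.0893617 ]
side 21 [ 253  190   70   50 1870] [286.48877005 216.60534759]
side 28 [ 369  202  191  218 7515] [468.54145043 277.05176314]
side 39 [525 274  35  25 288] [541.75       284.35763889]
```

View pics/crop1.png

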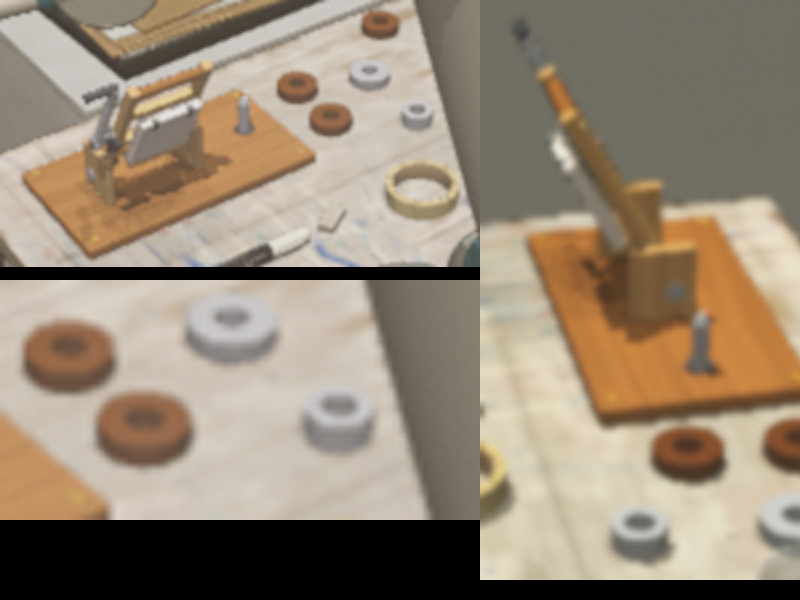

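The crop confirms two silver rings. The wide, flat one is the upper silver ring in the lower panel at (232,325), and the narrow one is at (338,418). The same-shaped brown rings are decoys. Next I'll locate the easel, the toe and the neighbours.

Run:
```python
from h import *
import pickle
np.set_printoptions(precision=4,suppress=True)
ims=pickle.load(open('ims.pkl','rb'))
s,d=ims['scene'],ims['side']
S=lambda u,v:(u/2.667+165,v/2.667+200)
D=lambda u,v:((u-480)/4+240,v/4+135)
for p in [(23,178),(93,248),(315,156),(237,92)]: print('board scene',onz(s,*S(*p),.018))
for p in [(530,235),(715,217),(602,412)]: print('board side',onz(d,*D(*p),.018))
print('post foot',onz(s,*S(245,131),.018),onz(d,*D(702,370),.018))
print('post top',onz(s,*S(243,98),.070),onz(d,*D(701,315),.070))
print('peg tip (left end)',tri(s,S(85,100),d,D(517,22)),'peg inner',tri(s,S(115,88),d,D(525,35)))
k=.7
print('jar base',onz(d,460*k,437*k,0),'jar top c',onz(d,461*k,398*k,.095))
print('tin',onz(d,518*k,418*k,.058))
print('brown',[onz(d,u*k,v*k,.009) for u,v in[(417,354),(457,351),(517,398)]])
print('tape',onz(d,330*k,362*k,.025),'tube',[onz(d,u*k,v*k,.01) for u,v in[(352,434),(405,480)]])
```

```text
board scene [0.6497 0.2408 0.018 ]
board scene [0.4757 0.2351 0.018 ]
board scene [ 0.4636 -0.0911  0.018 ]
board scene [ 0.6491 -0.0923  0.018 ]
board side [0.4778 0.2327 0.018 ]
board side [0.6636 0.2302 0.018 ]
board side [ 0.4727 -0.1008  0.018 ]
post foot [ 0.565  -0.0483  0.018 ] [ 0.5713 -0.0542  0.018 ]
post top [ 0.5688 -0.049   0.07  ] [ 0.5702 -0.0506  0.07  ]
peg tip (left end) (array([0.4688, 0.2298, 0.2378]), np.float64(0.0019769436416238644)) peg inner (array([0.4687, 0.1916, 0.239 ]), np.float64(0.0026237907941079244))
jar base [ 0.5373 -0.4489  0.    ] jar top c [ 0.5335 -0.4525  0.095 ]
tin [ 0.6348 -0.489   0.058 ]
brown [array([ 0.5297, -0.1611,  0.009 ]), array([ 0.6216, -0.1701,  0.009 ]), array([ 0.6864, -0.3692,  0.009 ])]
tape [ 0.3306 -0.1719  0.025 ] tube [array([ 0.3359, -0.4036,  0.01  ]), array([ 0.4031, -0.5481,  0.01  ])]
```

>>> {"fn": "move_arm", "kwargs": {
  "steps": [0,0,-0.196,0.15,-0.4,0.06,1,0,0,-0.196,0.15,-0.4,0.06,1,0,0,-0.196,0.15,-0.4,0.06,1,0,0,-0.196,0.15,-0.4,0.06,1,0,0,-0.196,0.15,-0.4,0.06,1,0,0,-0.196,0.15,-0.4,0.06,1,0,0,-0.196,0.15,-0.4,0.06,1,0,0,-0.196,0.15,-0.4,0.06,1,0,0,-0.196,0.15,-0.4,0.06,1,0,0,-0.196,0.15,-0.4,0.06,1]
}}

```text
clock: 1.1
position: [0.3419, 0.1394, 0.3087]
ee_rot: [0.001, 0.709, 0.705, 0.0]
contact_force: [-0.1, 1.2, -0.0]
width: 0.085
gripper_force: 0.0
```

>>> {"fn": "move_arm", "kwargs": {
  "steps": [0,0,0,0.241,-0.416,-0.14,1,0,0,0,0.241,-0.416,-0.14,1,0,0,0,0.241,-0.416,-0.14,1,0,0,0,0.241,-0.416,-0.14,1,0,0,0,0.241,-0.416,-0.14,1,0,0,0,0.241,-0.416,-0.14,1,0,0,0,0.241,-0.416,-0.14,1,0,0,0,0.241,-0.416,-0.14,1,0,0,0,0.241,-0.416,-0.14,1,0,0,0,0.241,-0.416,-0.14,1]
}}

```text
clock: 2.1
position: [0.5824, -0.2731, 0.1671]
ee_rot: [-0.001, 0.706, 0.708, 0.0]
contact_force: [0.0, 0.7, -0.3]
width: 0.0854
gripper_force: 0.0
```

Run:
```python
from h import *
import pickle
np.set_printoptions(precision=4,suppress=True)
w=manip.get_image('wrist'); s=manip.get_state(); print(s['position'],s['contact_force'],s['moment'])
pickle.dump(w,open('w1.pkl','wb')); print(w['fx'],-w['R'].T@w['t'],w['R'])
cv2.imwrite('pics/w1.png',w['pixels'])
print(proj(w,[.583,-.277,.018]))
```

```text
[ 0.5859 -0.2806  0.1636] [ 4.5586 -6.1678 -0.3323] [-0.1901 -0.2235 -0.0056]
302.6155112716181 [ 0.5813 -0.2017  0.2914] [[ 1.      0.0023 -0.0009]
 [ 0.0025 -0.9604  0.2786]
 [-0.0002 -0.2786 -0.9604]]
(np.float64(282.7611239720414), np.float64(206.56104467736148))
```

View pics/w1.png

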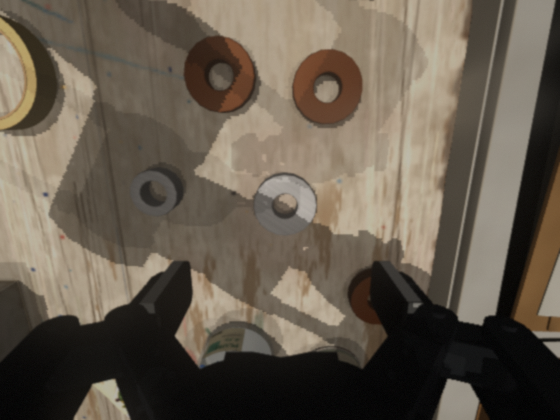

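Wrist view: the steel wide ring is centred near (285,204) and the steel narrow ring near (157,191). The brown rings are at (220,75), (327,87) and (372,297).

Run:
```python
from h import *
import pickle
w=pickle.load(open('w1.pkl','rb'))
hsv=cv2.cvtColor(w['pixels'],cv2.COLOR_BGR2HSV)
m=cv2.inRange(hsv,(0,0,0),(179,45,255))
for n,(u,v),R,h in [('wide',(285,204),40,.018),('narrow',(157,191),32,.022)]:
    g=cv2.medianBlur(cv2.cvtColor(w['pixels'],cv2.COLOR_BGR2GRAY),3)[v-R:v+R,u-R:u+R]
    c=cv2.HoughCircles(cv2.resize(g,None,fx=4,fy=4,interpolation=cv2.INTER_CUBIC),cv2.HOUGH_GRADIENT,1,40,param1=80,param2=20,minRadius=60,maxRadius=140)
    print(n,onz(w,u,v,h)); 
    if c is not None:
        for x in c[0][:3]: p=(x[0]/4+u-R,x[1]/4+v-R); print(p,x[2]/4,onz(w,*p,h))
print(manip.get_state()['position'])
```

```text
wide [ 0.58508256 -0.27451204  0.018     ]
(np.float32(284.875), np.float32(204.125)) 31.9 [ 0.58496646 -0.27463323  0.018     ]
narrow [ 0.46845571 -0.26150266  0.022     ]
[ 0.5859105  -0.28064964  0.16358332]
```

>>> {"fn": "move_arm", "kwargs": {
  "steps": [0,0,0,0.001,0.002,-0.05,1,0,0,0,0.001,0.002,-0.09,1,0,0,0,0.001,0.002,-0.12,1,0,0,0,0.001,0.002,-0.13,1,0,0,0,0.001,0.002,-0.135,1,0,0,0,0.001,0.002,-0.135,1,0,0,0,0.001,0.002,-0.135,1,0,0,0,0.001,0.002,-0.135,1,0,0,0,0.001,0.002,-0.135,1,0,0,0,0.001,0.002,-0.135,1]
}}

```text
clock: 3.15
position: [0.5825, -0.2711, 0.0344]
ee_rot: [0.001, 0.707, 0.708, 0.0]
contact_force: [0.1, -0.4, -0.4]
width: 0.0856
gripper_force: 0.0
```

>>> {"fn": "move_arm", "kwargs": {
  "steps": [0,0,0,0.0025,-0.004,-0.01,1,0,0,0,0.0025,-0.004,-0.0165,1,0,0,0,0.0025,-0.004,-0.0165,1,0,0,0,0.0025,-0.004,-0.0165,-1,0,0,0,0.0025,-0.004,-0.0165,-1,0,0,0,0.0025,-0.004,-0.0165,-1,0,0,0,0.0025,-0.004,-0.0165,-1,0,0,0,0.0025,-0.004,-0.0165,-1,0,0,0,0.0025,-0.004,-0.0165,-1,0,0,0,0.0025,-0.004,-0.0165,-1],
  "squeeze": 50
}}

```text
clock: 4.15
position: [0.585, -0.275, 0.0177]
ee_rot: [0.0, 0.707, 0.708, 0.0]
contact_force: [-0.8, 0.6, 5.3]
width: 0.0584
gripper_force: 53.5
```

>>> {"fn": "move_arm", "kwargs": {
  "steps": [0,0,0,0,0,0.03,-1,0,0,0,0,0,0.07,-1,0,0,0,0,0.01,0.11,-1,0,0,0,-0.004,0.05,0.125,-1,0,0,0,-0.008,0.1,0.13,-1,0,0,0,-0.014,0.145,0.13,-1,0,0,0,-0.016,0.18,0.13,-1,0,0,0,-0.016,0.205,0.13,-1,0,0,0,-0.016,0.22,0.13,-1,0,0,0,-0.016,0.225,0.13,-1]
}}

```text
clock: 5.15
position: [0.5682, -0.0485, 0.1464]
ee_rot: [-0.001, 0.706, 0.708, -0.0]
contact_force: [-0.4, -0.4, -3.1]
width: 0.0584
gripper_force: 55.1
```

Run:
```python
from h import *
import pickle
w=manip.get_image('wrist'); a=manip.get_image('scene'); b=manip.get_image('side'); s=manip.get_state(); print(s['position'],s['width'],s['contact_force'])
pickle.dump((w,a,b),open('w2.pkl','wb'))
p=proj(a,[.569,-.05,.06]);q=proj(b,[.569,-.05,.06]);print(p,q)
c=np.zeros((420,800,3),np.uint8)
f=lambda im,u,v:cv2.resize(im['pixels'][int(v)-40:int(v)+40,int(u)-45:int(u)+45],(400,356),interpolation=cv2.INTER_CUBIC)
o=np.hstack([f(a,*p),f(b,*q)]); 
o=np.vstack([o,np.hstack([cv2.resize(w['pixels'],(325,244)),np.zeros((244,475,3),np.uint8)])])
cv2.imwrite('pics/p2.png',o)
```

```text
[ 0.56889027 -0.05068619  0.14670235] 0.058507355201484486 [ 1.46515602 -0.27886882 -3.22574491]
(np.float64(256.3728819769457), np.float64(238.9226488504226)) (np.float64(294.7928867048413), np.float64(216.28523522022144))
```

View pics/p2.png

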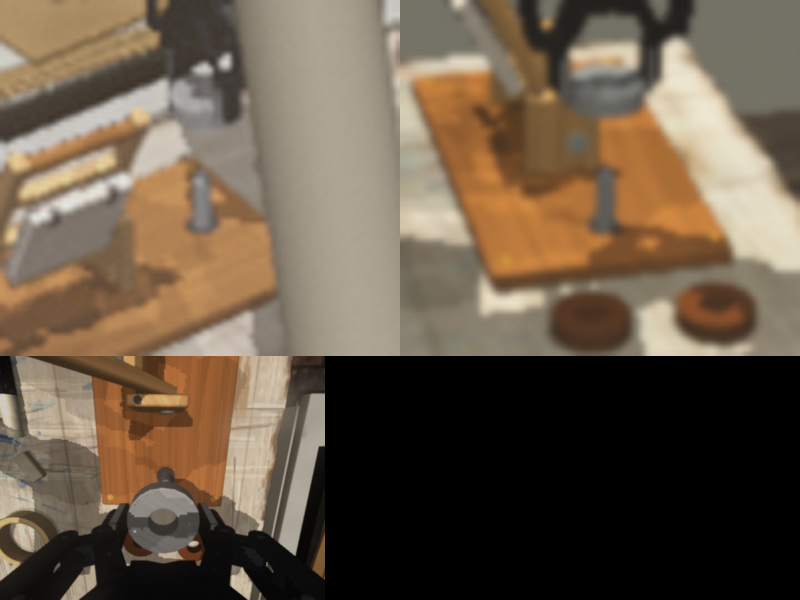

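The rings panel shows the wide ring held level. The post tip is at (202,172) in the scene crop and (606,168) in the side crop, so I'll triangulate both.

Run:
```python
from h import *
import pickle
np.set_printoptions(precision=4,suppress=True)
w,a,b=pickle.load(open('w2.pkl','rb'))
k=400/90
A=lambda u,v:(u/k+211,v/k+198)
B=lambda u,v:((u-400)/k+249,v/k+176)
print('tip',tri(a,A(201,172),b,B(606,168)),'foot',tri(a,A(203,224),b,B(604,229)))
print('tip z.07',onz(a,*A(201,172),.07),onz(b,*B(606,168),.07))
print('ring',tri(a,A(204,100),b,B(604,92)))
v=lambda p:(p[0]*560/325,(p[1]-356)*420/244)
print('wrist post tip',onz(w,*v((165,471)),.07),'ring hole', onz(w,*v((163,519)),.155), 'ring outer', onz(w,*v((163,514)),.155))
```

```text
tip (array([ 0.5704, -0.0503,  0.0692]), np.float64(0.0008531915417349256)) foot (array([ 0.5702, -0.0512,  0.0166]), np.float64(0.0005921856343778977))
tip z.07 [ 0.5688 -0.0495  0.07  ] [ 0.5705 -0.051   0.07  ]
ring (array([ 0.5673, -0.0536,  0.1372]), np.float64(0.0017265795198142101))
wrist post tip [ 0.5694 -0.0265  0.07  ] ring hole [ 0.5672 -0.0418  0.155 ] ring outer [ 0.5672 -0.0377  0.155 ]
```

>>> {"fn": "move_arm", "kwargs": {
  "steps": [0,0,0,0.001,0.001,-0.03,-1,0,0,0,0.001,0.001,-0.05,-1,0,0,0,0.001,0.001,-0.055,-1,0,0,0,0.001,0.001,-0.06,-1,0,0,0,0.001,0.001,-0.065,-1,0,0,0,0.001,0.001,-0.07,-1,0,0,0,0.001,0.001,-0.075,-1,0,0,0,0.001,0.001,-0.08,-1,0,0,0,0.001,0.001,-0.08,-1,0,0,0,0.001,0.001,-0.08,-1]
}}

```text
clock: 6.3
position: [0.5697, -0.0486, 0.0669]
ee_rot: [-0.0, 0.707, 0.708, 0.0]
contact_force: [1.8, 0.3, -2.9]
width: 0.0584
gripper_force: 55.1
```

>>> {"fn": "move_arm", "kwargs": {
  "steps": [0,0,0,0,0,-0.008,-1,0,0,0,0,0,-0.016,-1,0,0,0,0,0,-0.023,-1,0,0,0,0,0,-0.028,-1,0,0,0,0,0,-0.03,-1,0,0,0,0,0,-0.03,-1,0,0,0,0,0,-0.03,0.6,0,0,0,0,0,-0.03,1,0,0,0,0,0,-0.03,1,0,0,0,0,0,-0.03,1]
}}

```text
clock: 7.3
position: [0.5698, -0.0491, 0.0374]
ee_rot: [0.0, 0.707, 0.708, 0.0]
contact_force: [0.3, 0.2, -0.3]
width: 0.0854
gripper_force: 0.0
```

>>> {"fn": "move_arm", "kwargs": {
  "steps": [0,0,0,0,0,0.04,1,0,0,0,0,0,0.085,1,0,0,0,0,0,0.115,1,0,0,0,-0.02,-0.04,0.12,1,0,0,0,-0.04,-0.08,0.12,1,0,0,0,-0.06,-0.12,0.12,1,0,0,0,-0.085,-0.16,0.12,1,0,0,0,-0.104,-0.195,0.12,1,0,0,0,-0.104,-0.211,0.12,1,0,0,0,-0.104,-0.213,0.12,1]
}}

```text
clock: 8.3
position: [0.4659, -0.2639, 0.1574]
ee_rot: [0.001, 0.708, 0.706, 0.0]
contact_force: [1.0, -0.0, 0.7]
width: 0.0852
gripper_force: 0.0
```

Run:
```python
from h import *
import pickle
manip.get_image('side')
w=manip.get_image('wrist'); a=manip.get_image('scene'); b=manip.get_image('side'); s=manip.get_state(); print(s['position'],s['width'])
pickle.dump((w,a,b),open('w3.pkl','wb'))
p=proj(a,[.569,-.05,.04]);q=proj(b,[.569,-.05,.04]);print(p,q)
print(proj(w,[.465,-.262,.022]))
f=lambda im,u,v:cv2.resize(im['pixels'][int(v)-30:int(v)+30,int(u)-30:int(u)+30],(300,300),interpolation=cv2.INTER_CUBIC)
o=np.hstack([np.vstack([f(a,*p),f(b,*q)]),cv2.resize(w['pixels'][100:300,140:380],(500,417)),][:1])
r=np.zeros((600,500,3),np.uint8); r[:417]=cv2.resize(w['pixels'][100:300,160:400],(500,417))
cv2.imwrite('pics/p3.png',np.hstack([o,r]))
```

```text
[ 0.46624823 -0.26050973  0.15692618] 0.08551628277398697
(np.float64(256.4875551600842), np.float64(243.479232889972)) (np.float64(294.67283232126067), np.float64(221.40677668028243))
(np.float64(280.49847283864926), np.float64(205.42587539428965))
```

View pics/p3.png

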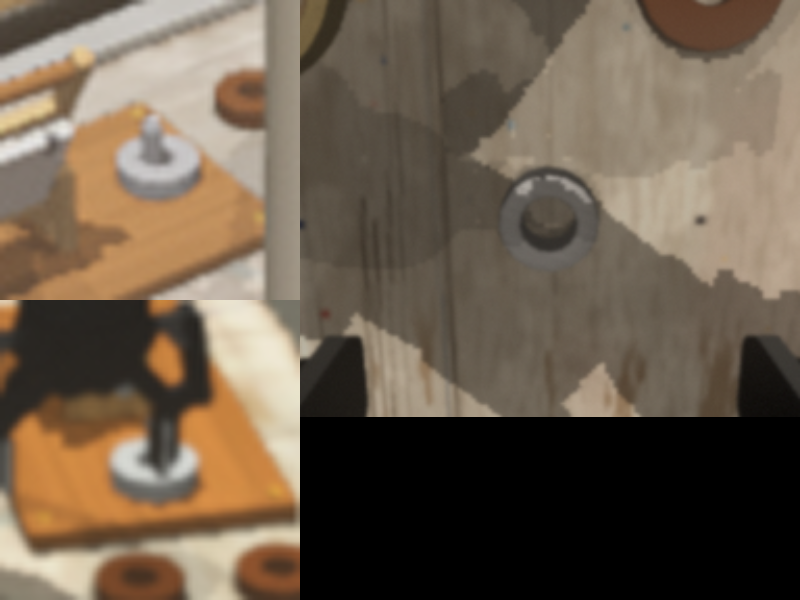

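The crops show the wide ring flat around the post. The narrow ring is at wrist pixel (280,205), which gives about (0.465,-0.262).

>>> {"fn": "move_arm", "kwargs": {
  "steps": [0,0,0,-0.0015,-0.0015,-0.05,1,0,0,0,-0.0015,-0.0015,-0.09,1,0,0,0,-0.0015,-0.0015,-0.12,1,0,0,0,-0.0015,-0.0015,-0.132,1,0,0,0,-0.0015,-0.0015,-0.132,1,0,0,0,-0.0015,-0.0015,-0.132,-1,0,0,0,-0.0015,-0.0015,-0.132,-1,0,0,0,-0.0015,-0.0015,-0.132,-1,0,0,0,-0.0015,-0.0015,-0.132,-1,0,0,0,-0.0015,-0.0015,-0.132,-1]
}}

```text
clock: 9.5
position: [0.4653, -0.264, 0.0269]
ee_rot: [0.002, 0.707, 0.708, 0.0]
contact_force: [-0.5, 1.4, 4.8]
width: 0.0414
gripper_force: 50.4
```

>>> {"fn": "move_arm", "kwargs": {
  "steps": [0,0,0,0,0,0.04,-1,0,0,0,0,0,0.085,-1,0,0,0,0.01,0.02,0.115,-1,0,0,0,0.03,0.06,0.12,-1,0,0,0,0.05,0.1,0.12,-1,0,0,0,0.07,0.14,0.12,-1,0,0,0,0.09,0.18,0.12,-1,0,0,0,0.1,0.2,0.12,-1,0,0,0,0.104,0.21,0.12,-1,0,0,0,0.104,0.212,0.12,-1]
}}

```text
clock: 10.5
position: [0.5683, -0.0506, 0.1453]
ee_rot: [0.0, 0.706, 0.708, 0.0]
contact_force: [-0.4, 0.8, -2.2]
width: 0.0411
gripper_force: 52.0
```

Run:
```python
from h import *
import pickle
np.set_printoptions(precision=4,suppress=True)
for _ in range(3): manip.get_image('wrist')
a=manip.get_image('scene'); b=manip.get_image('side'); s=manip.get_state(); print(s['position'],s['width'],s['contact_force'])
pickle.dump((a,b),open('w4.pkl','wb'))
P=[.569,-.05,.095]
p=proj(a,P);q=proj(b,P);print(p,q)
f=lambda im,u,v:cv2.resize(im['pixels'][int(v)-40:int(v)+40,int(u)-32:int(u)+32],(400,500),interpolation=cv2.INTER_CUBIC)
cv2.imwrite('pics/p4.png',np.hstack([f(a,*p),f(b,*q)]))
```

```text
[ 0.5677 -0.0527  0.1451] 0.04137925159789914 [-0.7984 -0.1314 -2.137 ]
(np.float64(256.1689609034105), np.float64(230.8197647796462)) (np.float64(295.0062086125306), np.float64(207.18488451260288))
```

View pics/p4.png

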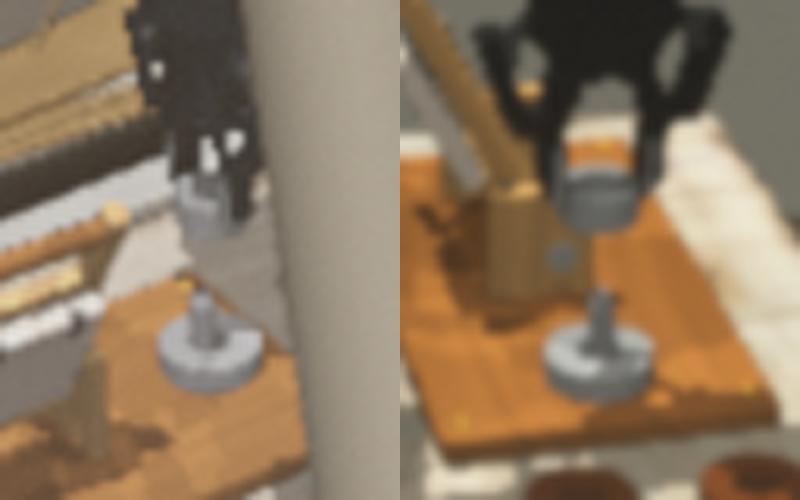

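Run:
```python
from h import *
import pickle
np.set_printoptions(precision=4,suppress=True)
a,b=pickle.load(open('w4.pkl','rb'));k=6.25
A=lambda u,v:(u/k+224,v/k+190)
B=lambda u,v:((u-400)/k+263,v/k+167)
print('tip',tri(a,A(202,293),b,B(602,292)))
iA=lambda P:((proj(a,P)[0]-224)*k,(proj(a,P)[1]-190)*k)
iB=lambda P:((proj(b,P)[0]-263)*k+400,(proj(b,P)[1]-167)*k)
for y in(-.056,-.0527,-.049): print(y,iA([.5677,y,.118]),iB([.5677,y,.118]))
print(iA([.570,-.050,.07]),iB([.570,-.050,.07]))
```

```text
tip (array([ 0.5701, -0.0501,  0.0691]), np.float64(0.0017206164516402657))
-0.056 (np.float64(210.28665231901334), np.float64(218.8367040131439)) (np.float64(601.586048150197), np.float64(218.48742998784905))
-0.0527 (np.float64(205.46140115954296), np.float64(220.7367316638024)) (np.float64(599.9315502158829), np.float64(215.69981887874744))
-0.049 (np.float64(200.0404802830733), np.float64(222.87131475946342)) (np.float64(598.0832688538264), np.float64(212.58570821668118))
(np.float64(200.98123214337775), np.float64(290.6028641727739)) (np.float64(600.8649771546218), np.float64(291.689685561385))
```

>>> {"fn": "move_arm", "kwargs": {
  "steps": [0,0,0,0.002,0.002,-0.025,-1,0,0,0,0.002,0.002,-0.04,-1,0,0,0,0.002,0.002,-0.044,-1,0,0,0,0.002,0.002,-0.048,-1,0,0,0,0.002,0.002,-0.052,-1,0,0,0,0.002,0.002,-0.056,-1,0,0,0,0.002,0.002,-0.06,-1,0,0,0,0.002,0.002,-0.063,-1,0,0,0,0.002,0.002,-0.063,-1,0,0,0,0.002,0.002,-0.063,-1]
}}

```text
clock: 11.75
position: [0.5703, -0.0493, 0.0821]
ee_rot: [0.0, 0.707, 0.708, 0.0]
contact_force: [-0.1, -0.5, -1.0]
width: 0.0407
gripper_force: 52.0
```

>>> {"fn": "move_arm", "kwargs": {
  "steps": [0,0,0,0,0,-0.005,-1,0,0,0,0,0,-0.01,-1,0,0,0,0,0,-0.015,-1,0,0,0,0,0,-0.018,-1,0,0,0,0,0,-0.018,-1,0,0,0,0,0,-0.018,0.3,0,0,0,0,0,-0.018,1,0,0,0,0,0,-0.018,1,0,0,0,0,0,-0.018,1,0,0,0,0,0,0.02,1]
}}

```text
clock: 12.75
position: [0.5666, -0.0487, 0.0982]
ee_rot: [-0.004, 0.707, 0.708, -0.003]
contact_force: [-0.5, 0.4, -0.3]
width: 0.0851
gripper_force: 0.0
```

Run:
```python
from h import *
a=manip.get_image('scene'); b=manip.get_image('side'); s=manip.get_state(); print(s['position'],s['width'],s['contact_force'])
P=[.569,-.05,.05]
f=lambda im,u,v:cv2.resize(im['pixels'][int(v)-30:int(v)+30,int(u)-30:int(u)+30],(400,400),interpolation=cv2.INTER_CUBIC)
cv2.imwrite('pics/p5.png',np.hstack([f(a,*proj(a,P)),f(b,*proj(b,P))]))
```

```text
[ 0.57332331 -0.04996284  0.10601606] 0.08553066755561801 [ 1.46490952 -1.12128587  1.41322122]
```

View pics/p5.png

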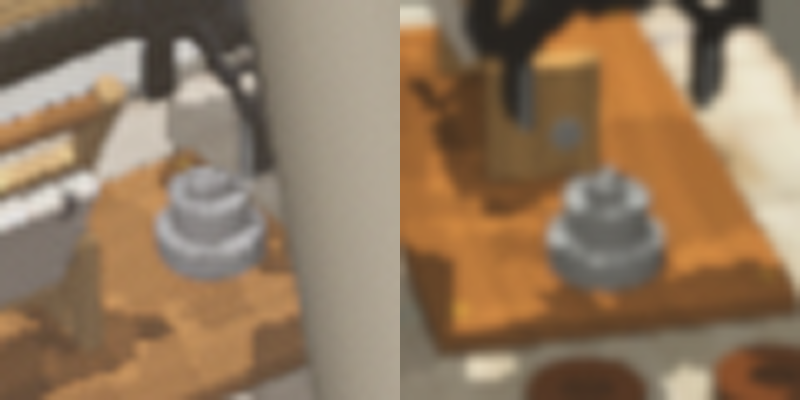

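The narrow ring sits flat on the wide one around the post. Next is the kickstand: I'll close the fingers and move in front of the toe peg.

>>> {"fn": "move_arm", "kwargs": {
  "steps": [0,0,0,0,0,0.05,1,0,0,0,0,0,0.1,-1,0,0,0,0,0,0.15,-1,0,0,0,-0.02,0.0,0.2,-1,0,0,0,-0.05,0.03,0.23,-1,0,0,0,-0.08,0.07,0.23,-1,0,0,0,-0.1,0.11,0.23,-1,0,0,0,-0.12,0.15,0.23,-1,0,0,0,-0.14,0.19,0.23,-1,0,0,0,-0.15,0.23,0.23,-1]
}}

```text
clock: 13.85
position: [0.4182, 0.1819, 0.3324]
ee_rot: [0.0, 0.707, 0.708, 0.0]
contact_force: [0.9, 1.3, 0.1]
width: -0.0003
gripper_force: 0.0
```

>>> {"fn": "move_arm", "kwargs": {
  "steps": [0,0,0,-0.003,0.035,0,-1,0,0,0,-0.003,0.037,-0.04,-1,0,0,0,-0.003,0.037,-0.08,-1,0,0,0,-0.003,0.037,-0.095,-1,0,0,0,-0.003,0.037,-0.095,-1,0,0,0,-0.003,0.037,-0.095,-1,0,0,0,-0.003,0.037,-0.095,-1,0,0,0,-0.003,0.037,-0.095,-1,0,0,0,-0.003,0.037,-0.095,-1,0,0,0,-0.003,0.037,-0.095,-1]
}}

```text
clock: 14.85
position: [0.4175, 0.2177, 0.2376]
ee_rot: [0.0, 0.707, 0.708, 0.001]
contact_force: [0.2, -0.2, -0.4]
width: 0.0003
gripper_force: 0.0
```

Run:
```python
from h import *
import pickle
a=manip.get_image('scene'); b=manip.get_image('side'); s=manip.get_state(); print(s['position'],s['width'],s['contact_force'])
P=[.48,.18,.22]
print(proj(a,P),proj(b,P)); pickle.dump((a,b),open('w6.pkl','wb'))
f=lambda im,u,v:cv2.resize(im['pixels'][int(v)-50:int(v)+50,int(u)-40:int(u)+40],(400,500),interpolation=cv2.INTER_CUBIC)
cv2.imwrite('pics/p6.png',np.hstack([f(a,*proj(a,P)),f(b,*proj(b,P))]))
```

```text
[0.41732795 0.21763479 0.23729718] 8.599199483603045e-05 [-0.03039068 -0.76897537 -0.64174017]
(np.float64(209.7877169034884), np.float64(234.8380801695763)) (np.float64(254.85558982847874), np.float64(149.89986343215594))
```

View pics/p6.png

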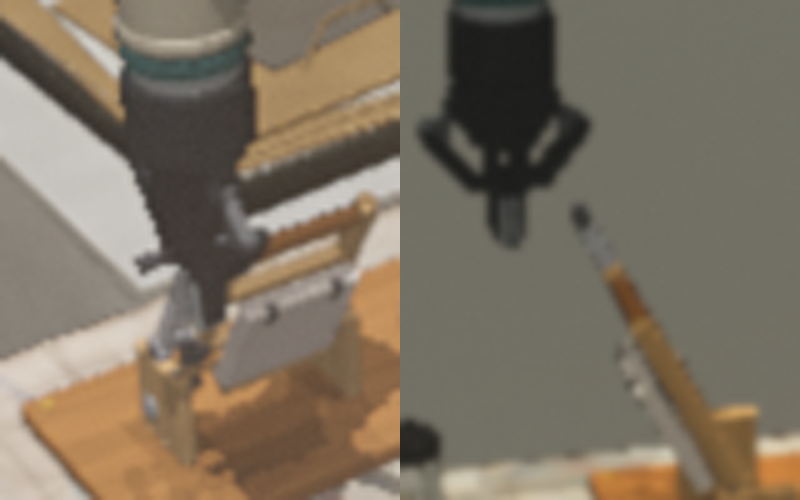

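>>> {"fn": "move_arm", "kwargs": {
  "steps": [0,0,0,0.025,0,0.008,-1,0,0,0,0.035,0,0.009,-1,0,0,0,0.045,0,0.013,-1,0,0,0,0.055,0,0.017,-1,0,0,0,0.065,0,0.02,-1,0,0,0,0.08,0,0.023,-1,0,0,0,0.095,0,0.024,-1,0,0,0,0.11,0,0.023,-1,0,0,0,0.126,0,0.02,-1,0,0,0,0.126,0,0.02,-1]
}}

```text
clock: 15.95
position: [0.5454, 0.2174, 0.2557]
ee_rot: [0.0, 0.707, 0.707, -0.0]
contact_force: [-1.1, 0.6, 0.1]
width: -0.0003
gripper_force: 0.1
```

Run:
```python
from h import *
import pickle
a=manip.get_image('scene'); b=manip.get_image('side'); s=manip.get_state(); print(s['position'],s['width'],s['contact_force'])
P=[.54,.18,.20]
f=lambda im,u,v:cv2.resize(im['pixels'][int(v)-50:int(v)+50,int(u)-40:int(u)+40],(400,500),interpolation=cv2.INTER_CUBIC)
cv2.imwrite('pics/p7.png',np.hstack([f(a,*proj(a,P)),f(b,*proj(b,P))]))
```

```text
[0.54314525 0.21748302 0.25615631] -0.00043924137738244896 [-1.00281909 -0.12744116 -0.16057157]
```

View pics/p7.png

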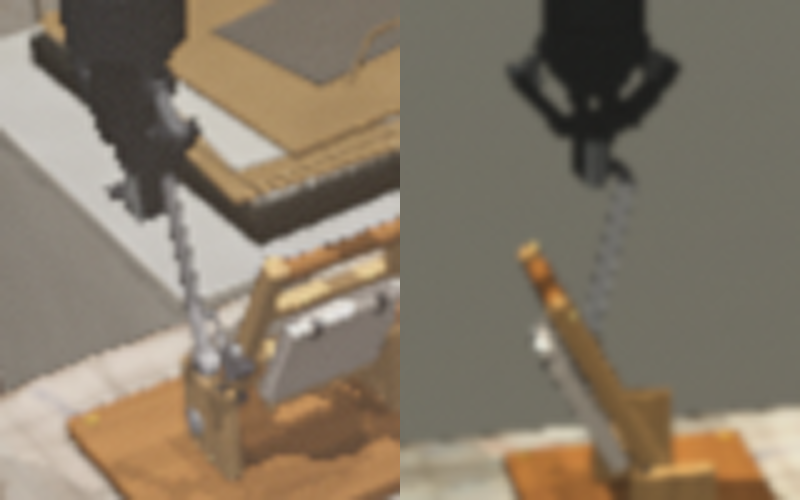

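The kickstand is swinging up (about 0.7 rad) with the frame still at rest. I'll continue the arc past centre.

>>> {"fn": "move_arm", "kwargs": {
  "steps": [0,0,0,0.015,0,-0.005,-1,0,0,0,0.03,0,-0.012,-1,0,0,0,0.042,0,-0.02,-1,0,0,0,0.055,0,-0.029,-1,0,0,0,0.066,0,-0.038,-1,0,0,0,0.076,0,-0.05,-1,0,0,0,0.085,0,-0.063,-1,0,0,0,0.092,0,-0.077,-1,0,0,0,0.097,0,-0.09,-1,0,0,0,0.097,0,-0.09,-1]
}}

```text
clock: 17.05
position: [0.6393, 0.2172, 0.164]
ee_rot: [-0.001, 0.707, 0.708, -0.002]
contact_force: [-0.5, 0.4, -0.6]
width: -0.0001
gripper_force: 0.0
```

>>> {"fn": "move_arm", "kwargs": {
  "steps": [0,0,0,-0.01,0.01,0.04,-1,0,0,0,-0.03,0.01,0.09,-1,0,0,0,-0.06,0.01,0.13,-1,0,0,0,-0.1,0,0.16,1,0,0,0,-0.13,-0.02,0.17,1,0,0,0,-0.15,-0.06,0.17,0,0,0,0,-0.15,-0.09,0.17,0,0,0,0,-0.15,-0.107,0.17,0,0,0,0,-0.15,-0.107,0.17,0,0,0,0,-0.15,-0.107,0.17,0]
}}

```text
clock: 18.05
position: [0.49, 0.1108, 0.3376]
ee_rot: [0.0, 0.707, 0.707, 0.001]
contact_force: [0.4, 0.5, -0.4]
width: 0.0428
gripper_force: 0.0
```

Run:
```python
from h import *
import pickle
a=manip.get_image('scene'); b=manip.get_image('side'); w=manip.get_image('wrist');s=manip.get_state(); print(s['position'],s['width'],s['contact_force'],s['ee_rot'])
P=[.55,.13,.14]
pickle.dump((a,b,w),open('w8.pkl','wb'))
p=proj(a,P);q=proj(b,P);print(p,q)
f=lambda im,u,v:cv2.resize(im['pixels'][int(v)-45:int(v)+45,int(u)-50:int(u)+50],(400,360),interpolation=cv2.INTER_CUBIC)
o=np.vstack([np.hstack([f(a,*p),f(b,*q)]),np.hstack([cv2.resize(w['pixels'],(320,240)),np.zeros((240,480,3),np.uint8)])])
cv2.imwrite('pics/p8.png',o)
```

```text
[0.49023203 0.11153502 0.33702555] 0.04263297746703368 [-0.07970962  1.35286524 -0.5302125 ] [-1.85065988e-04  7.06205168e-01  7.08007193e-01  2.02337751e-04]
(np.float64(214.013720334134), np.float64(240.13720598223637)) (np.float64(276.9393336599162), np.float64(173.95353063019863))
```

View pics/p8.png

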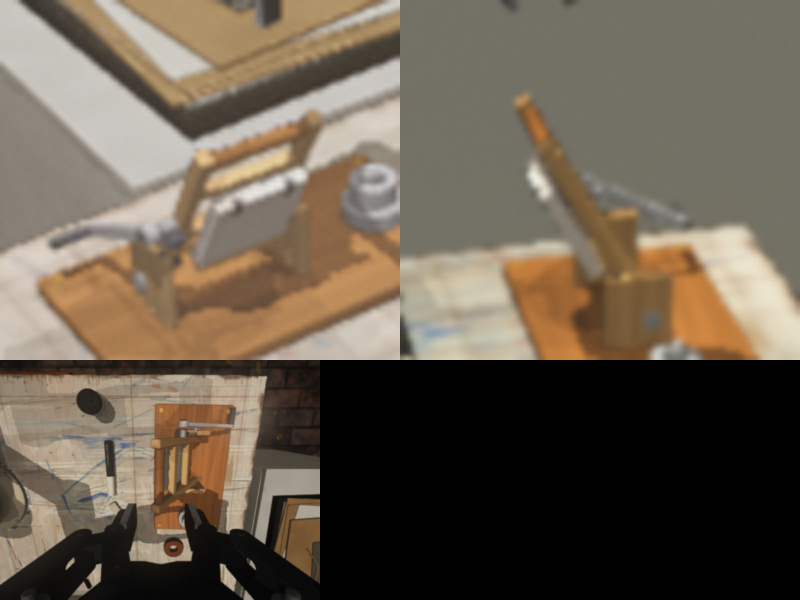

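The kickstand lies behind the frame: side-view toe at (687,219), scene peg from (52,242) to about (100,227). Bar ends in the scene view are (207,158) and (312,118). I'll measure the leg angle and the bar.

Run:
```python
from h import *
import pickle
np.set_printoptions(precision=4,suppress=True)
a,b,w=pickle.load(open('w8.pkl','rb'))
A=lambda u,v:(u/4+164,v/4+195)
B=lambda u,v:((u-400)/4+226,v/4+128)
print('toe tip',tri(a,A(54,242),b,B(687,219)))
# expected toe tip position for leg=2.58, 2.4 with lean .5
for L in(2.58,2.4,2.2):
    P=[.531+.13*np.sin(L-.5),.23,.124+.13*np.cos(L-.5)]
    u=proj(a,P);v=proj(b,P); print(L,P,(u[0]-164)*4,(u[1]-195)*4,(v[0]-226)*4+400,(v[1]-128)*4)
print('bar near-right',onz(a,*A(312,120),.203),onz(a,*A(207,158),.203),onz(b,*B(523,101),.203))
W=lambda u,v:(u*1.75,(v-360)*1.75)
print('wrist bar ends',onz(w,*W(157,443),.203),onz(w,*W(158,508),.203))
```

```text
toe tip (array([0.6556, 0.2189, 0.0527]), np.float64(0.0004885836330470148))
2.58 [np.float64(0.6445072873359772), 0.23, np.float64(0.06062732669653327)] 47.45354329956035 245.68334138266346 673.3210748967881 207.86165490708242
2.4 [np.float64(0.6540190113993639), 0.23, np.float64(0.08197235630774456)] 39.678385696682085 220.04977129008034 683.1758692646945 187.0437724007818
2.2 [np.float64(0.659916425358821), 0.23, np.float64(0.10725021574158176)] 33.29514846424058 192.46248552145516 689.6217351189905 162.6734428761746
bar near-right [0.4899 0.0567 0.203 ] [0.4929 0.1525 0.203 ] [0.4884 0.1884 0.203 ]
wrist bar ends [0.484  0.1647 0.203 ] [0.4852 0.0607 0.203 ]
```

>>> {"fn": "move_arm", "kwargs": {
  "steps": [0,0,0,-0.002,-0.0035,-0.05,0.5,0,0,0,-0.002,-0.0035,-0.09,0.5,0,0,0,-0.002,-0.0035,-0.115,0.5,0,0,0,-0.002,-0.0035,-0.128,0.5,0,0,0,-0.002,-0.0035,-0.134,0.5,0,0,0,-0.002,-0.0035,-0.134,0.5,0,0,0,-0.002,-0.0035,-0.134,0.5,0,0,0,-0.002,-0.0035,-0.134,0.5,0,0,0,-0.002,-0.0035,-0.134,0.5,0,0,0,-0.002,-0.0035,-0.134,0.5]
}}

```text
clock: 19.2
position: [0.4885, 0.1072, 0.2036]
ee_rot: [0.0, 0.707, 0.708, 0.0]
contact_force: [0.5, -0.2, -0.7]
width: 0.0638
gripper_force: 0.0
```

>>> {"fn": "move_arm", "kwargs": {
  "steps": [0,0,0,0,0,0,-1,0,0,0,0,0,0,-1,0,0,0,0,0,0,-1,0,0,0,0,0,0,-1,0,0,0,0,0,0,-1,0,0,0,0,0,0,-1,0,0,0,0,0,0,-1,0,0,0,0,0,0,-1,0,0,0,0,0,0,-1,0,0,0,0,0,0,-1],
  "squeeze": 30
}}

```text
clock: 20.2
position: [0.488, 0.1071, 0.2031]
ee_rot: [-0.0, 0.707, 0.708, -0.0]
contact_force: [-2.7, -0.7, 3.2]
width: 0.0148
gripper_force: 29.4
```

Gripped (width 14.8 mm). I'll swing the frame up along its arc.

>>> {"fn": "move_arm", "kwargs": {
  "steps": [0,0,0,0.008,0,0.004,-1,0,0,0,0.016,0,0.008,-1,0,0,0,0.025,0,0.011,-1,0,0,0,0.033,0,0.014,-1,0,0,0,0.042,0,0.0165,-1,0,0,0,0.05,0,0.0185,-1,0,0,0,0.06,0,0.02,-1,0,0,0,0.068,0,0.021,-1,0,0,0,0.074,0,0.0215,-1,0,0,0,0.074,0,0.0215,-1]
}}

```text
clock: 21.2
position: [0.5638, 0.1062, 0.2246]
ee_rot: [0.001, 0.707, 0.708, -0.0]
contact_force: [-1.2, -5.3, 3.5]
width: 0.015
gripper_force: 31.2
```

>>> {"fn": "move_arm", "kwargs": {
  "steps": [0,0,0,0.003,0,0,-1,0,0,0,0.005,0,0,-1,0,0,0,0.007,0,0,-1,0,0,0,0.009,0,0,-1,0,0,0,0.01,0,0,-1,0,0,0,0.01,0,0,-1,0,0,0,0.01,0,0,-1,0,0,0,0.01,0,0,-1,0,0,0,0.01,0,0,-1,0,0,0,0.01,0,0,-1]
}}

```text
clock: 22.2
position: [0.5728, 0.1061, 0.2244]
ee_rot: [0.001, 0.707, 0.708, -0.0]
contact_force: [-1.3, -5.2, 1.8]
width: 0.0149
gripper_force: 31.4
```

Run:
```python
from h import *
import pickle
np.set_printoptions(precision=4,suppress=True)
a=manip.get_image('scene'); b=manip.get_image('side'); s=manip.get_state(); print(s['position'],s['width'],s['contact_force'],s['gripper_force'])
P=[.57,.11,.14]
pickle.dump((a,b),open('w9.pkl','wb'))
p=proj(a,P);q=proj(b,P);print(p,q)
f=lambda im,u,v:cv2.resize(im['pixels'][int(v)-50:int(v)+50,int(u)-40:int(u)+40],(400,500),interpolation=cv2.INTER_CUBIC)
cv2.imwrite('pics/p9.png',np.hstack([f(a,*p),f(b,*q)]))
for n,im,(u,v) in(('a',a,p),('b',b,q)):
  for P in([.574,.053,.045],[.574,.053,.235],[.574,.11,.225],[.643,.213,.025]):
    x=proj(im,P);print(n,P,(x[0]-int(u)+40)*5,(x[1]-int(v)+50)*5)
```

```text
[0.5728 0.1062 0.2244] 0.014744021771651331 [-1.6599 -5.7506  0.881 ] 31.38113558292389
(np.float64(216.164202181459), np.float64(235.3370947107107)) (np.float64(283.657112860208), np.float64(175.67079371692083))
a [0.574, 0.053, 0.045] 276.85770151587775 333.69848075271193
a [0.574, 0.053, 0.235] 263.4252861435499 101.45556271214147
a [0.574, 0.11, 0.225] 189.515511664181 141.26836500648892
a [0.643, 0.213, 0.025] 28.018446878377006 390.8053930911561
b [0.574, 0.053, 0.045] 226.99578944345149 405.6725174778883
b [0.574, 0.053, 0.235] 231.029748088921 159.63361303817024
b [0.574, 0.11, 0.225] 210.0076170856255 142.692786895483
b [0.643, 0.213, 0.025] 259.65145187509165 325.24288747916455
```

View pics/p9.png

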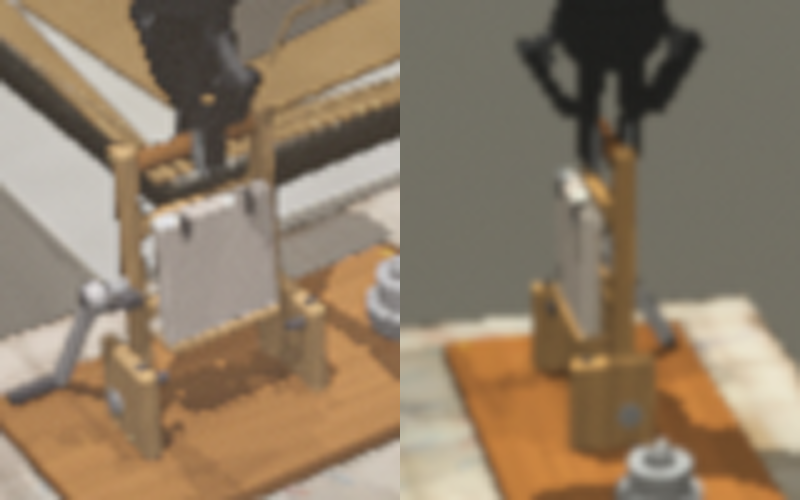

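The frame is upright, the kickstand toe is at the board and the bar is gripped at about 31 N. I'm handing it in.

```bash
python3 -c "
from rig import manip
print(manip.get_state()['qd']); print(manip.sign_off())"
```

```text
[-0.00193083 -0.00049345 -0.00104946 -0.0004082   0.00279111 -0.001954  ]
the job is handed in; nothing more can be done
None
```

I handed the job in at about 22 s, with no verdict returned: both rings look flat on the post, the kickstand is down, and the frame is upright with its bar still gripped at about 31 N; I viewed 12 pictures, two over the limit of 10.

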